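# Index the loaded bottle shuttle onto its stop pin

### The arm

A 6-joint arm with a two-finger parallel gripper is mounted at the origin on a cart in front of the work surface, level with it; the furniture and walls round the work are solid. World frame = base frame: x ahead of the robot, y to its left, z up, the work surface at z = 0. Lengths are in mm, angles in rad, forces in N, time in s.
With the tool pointing down it reaches from about 350 to 775 mm from the base axis. Payload 7.3 kg.
Tool frame: the origin (TCP) lies at the centre of the arm's flange, where the gripper is bolted on; the fingertips stand 178 mm ahead of it and the grasp point (between the pads) lies 159 mm ahead of it; z points along the fingers, y is the direction in which the jaws open and shut (so a half turn about z gives the same grasp; the last joint's range is limited). The gripper opens to 92 mm and grips with 3 to 60 N. Pads are 19 mm wide; open, the fingers measure 130 mm over their backs; the gripper's body (75 mm by 190 mm) begins 47 mm behind the grasp point.
Start: joints at [1.034, 0.342, 1.524, -0, 1.275, -0.146], TCP at [199.966, 485.429, 404.741] pointing down, gripper open.
Joint ranges: [-2.53, 2.53], [-0.77, 2.02], [0.04, 2.7], [-1, 4.14], [0.28, 2.66], [-3.11, 3.11]. Speed limits (rad/s): [2.57, 2.57, 3.14, 3.14, 3.14, 3.14].

### API

Orientations are given as [roll, pitch, yaw] about the fixed x, y, z axes, in that order (R = Rz(yaw) Ry(pitch) Rx(roll)).
In Python, from plant import get_obs, capture, close_job gives the robot as it stands. The module is installed in compiled form; this text tells all that it offers.
- The arm moves only by the shell command python3 -m pendant 'ROWS'. ROWS is JSON, a list of rows, each a list of 3 entries, a list of its own where there are three numbers: the shift along the tool's x, y, z in m, then the turn, a rotation vector about the tool's x, y, z in rad, then the finger opening in m, from 0 to 0.0918. In form: [[[tx, ty, tz], [wx, wy, wz], fingers], ...]. A call has 1 to 10 rows; each row is the pose to reach, as a shift and turn from the pose commanded when the call began, along the tool's axes at that moment; what a row does not reach only later rows make up. A row lasts 1/12 s, in which the tool goes at most 41.7 mm and 7.16 degrees, less where a joint would pass 70% of its speed; a pose out of reach is approached as far as the arm can. A call with a gripper value outside its range is refused whole. The fingers move at their own pace and stop on an object; the grip force is fixed at half the most. Time passes only in rows, so rows that repeat a pose let the fingers close. It gives the time, the measured TCP pose, the force and the opening at its end, in the units of the state.
- get_obs(): the state, without advancing time (a new reading comes with each control period).
- capture(name): name is "side" or "top" or "wrist"; returns a dict with "color" (384x512x3 uint8, red, green, blue), "mtx" (3x3 intrinsics, pixels), "rvec" (rotation vector, rad) and "tvec" (3), from world to camera coordinates, as OpenCV has them. Camera axes: x right, y down, z forward; pixel columns grow to the right and rows downward; lengths in mm; the calibration is good to about 2 mm. A picture is of the moment at which its call begins. There is no depth.
- close_job(): hands the job in, once; it reports no verdict.
The state is a dict: "time": time; "joint_positions": joint angles; "dq": joint speeds; "tau": joint torques, N m; "tool_pos": TCP position; "tcp_rot": TCP orientation; "contact_force": force on the tool from outside, world axes, zero at the start; "moment": the same for the moment, N m; "grip_width": finger opening in mm.
Only numpy, scipy, OpenCV 4.12 (cv2) and the standard library are available. Lean on these libraries where they do the work, as an engineer would, in place of code of your own. Each camera call takes 0.05 s, during which the arm holds its last target. There are 200 camera calls.

### The job

One of the two spring-loaded shuttles on the jig carries the amber glass bottle, the other a short metal setting gauge. With the fingertips, push the bottle's shuttle by its upright plate all the way in to its end stop, then back off so that it springs back and comes to rest latched against its stop pin at mid travel, the bottle still standing in its nest. Do not touch or lift the bottle or the gauge, do not move the gauge's shuttle, and leave everything else where it is.

Things in the scene. Friction and masses are not known exactly. Their poses are not given: they have to be found in the camera images.
- shuttle_jig: fixed aluminium jig plate 250 x 236 x 10 mm, two lanes; origin on the table, +x = push direction (in), +y = left lane, z up. Lane centrelines at y +58 (left) and -58 mm. Plate spans x -120 to +130 mm; grey end blocks 50 mm tall at x +75 to +105, spring tubes to x +168. Sprung stop pins, 10 mm diameter, top 30 mm above the table, at x -8, y +106 and -106 mm
- shuttle_left (a joint): travel in m of the left (+y) shuttle: 0 home (out), 0.070 fully in at the end stop, about 0.042 latched on its stop pin. A damped spring (60 N s/m) returns it with 3.6 N at home, 6 N at mid, 8 N fully in. Going in, its tooth presses the pin down from about 0.008 (a few N more); the pin pops up behind it past 0.042. Let go before that it returns home, after that it stops on the pin
- shuttle_right (a joint): travel of the right shuttle (the -y lane), same values and behaviour as the left
- left_push (a point): centre of the push face of the left shuttle's upright steel plate, 55 mm above the table; moves with the shuttle. The face is the robot-side (-x of the jig) side of the plate, 50 mm wide, from 22 to 82 mm above the table; plate 10 mm thick; axes as the jig's. The base plate reaches 10 mm farther out than the face at home, 10 mm high
- right_push (a point): the same point on the right shuttle
- left_nest (a point): centre of the floor of the left shuttle's nest, 26 mm above the table, 75 mm in from the push face; a square pocket 37 mm inside with walls 14 mm high
- right_nest (a point): the same point on the right shuttle
- bottle: 30 ml amber glass bottle, 33 mm diameter, 79 mm tall, standing loose in the nest of one shuttle (top 105 mm above the table); origin at the centre of its underside, z up along it
- setting_gauge: short turned aluminium gauge, 33 mm diameter, 50 mm tall with a narrow neck, standing loose in the other nest; origin at the centre of its underside
- spare_bottle: bystander: like bottle, standing on the jig's base plate between the two end blocks; origin at the centre of its underside
- chuck: bystander: red capping chuck, 43 mm diameter, 31 mm tall, left of the jig; origin at the centre of its underside
- blade_driver: bystander: screwdriver 198 mm long, 28 mm thick, lying left of the jig; origin at the centre of its underside
- dropper_cap: bystander: dropper cap with pipette, 105 mm long, 22 mm thick, lying left of the jig; origin at the centre of its underside
Mind the look-alikes: they are no part of the job. Leave any purple look-alike of the bottle alone. There is more than one size of the setting_gauge; the job needs the smaller.

How it is judged:
By the outcome, as a careful person would: the job done as asked, in the order asked, and still so for the second after the job is handed in, with the robot touching nothing.
It also fails if it takes over 29 s, if anything falls off the work surface, if the arm or the gripper's body presses on something with over 40 N, if the wrist force passes 120 N, or if a joint passes its speed limit or range.

## Working session

There is one attempt and no reset: what is moved stays moved. The work goes in short steps, Python scripts to look and compute and a shell command to move; the robot and the scene stay as the last step left them, time stands still between calls to the robot, and variables do not carry over. Pictures are saved under pics/ and viewed, about 8 in all and at most 12, crops included, and the job is handed in when it is done.

```bash
mkdir -p pics; python3 - <<'E'
from plant import *
import cv2,pickle
o=get_obs();print({k:o[k] for k in('time','tool_pos','tcp_rot','grip_width','contact_force')})
for n in('top','side'):
    c=capture(n);pickle.dump(c,open(n+'.pkl','wb'))
    cv2.imwrite(f'pics/{n}0.png',cv2.resize(c['color'][...,::-1],(800,600),interpolation=cv2.INTER_CUBIC))
    R=cv2.Rodrigues(c['rvec'])[0];print(n,-R.T@c['tvec'].ravel())
E
```

```text
{'time': 0.0, 'tool_pos': array([199.89937243, 485.30582319, 404.05859124]), 'tcp_rot': array([-3.14011062e+00, -2.14083737e-04,  2.75079250e+00]), 'grip_width': 91.81543781534559, 'contact_force': array([0.4523495 , 0.06080911, 0.01975862])}
top [ 435.50454148   52.6981501  1558.23270631]
side [ 557.66981415 -912.11988448  480.6648511 ]
```

View pics/top0.png

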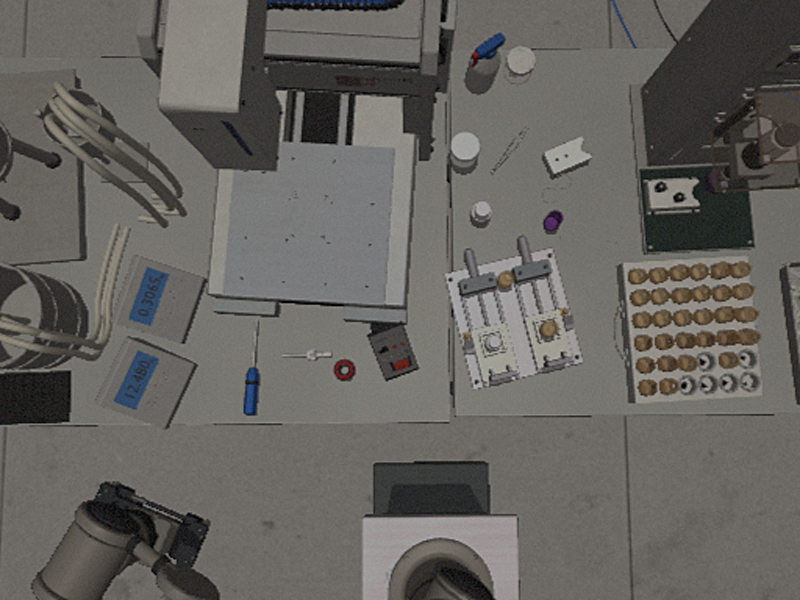

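View pics/side0.png

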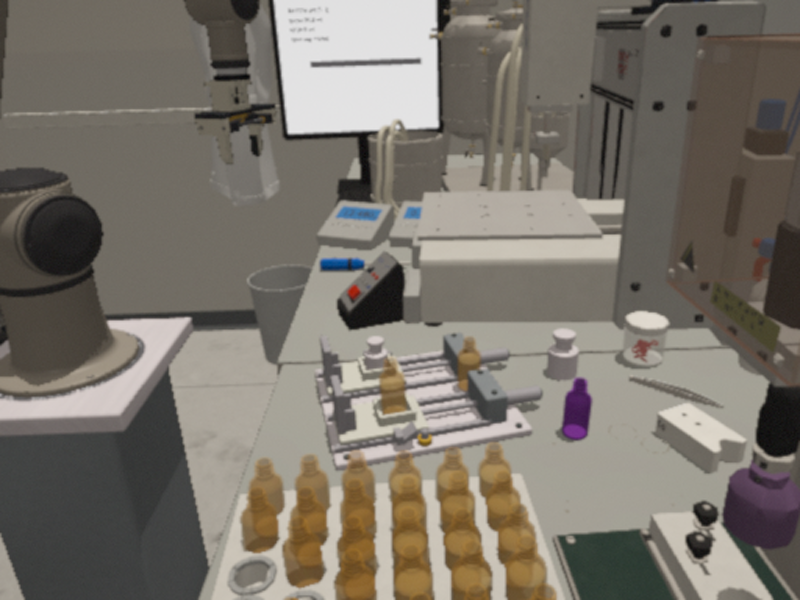

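The bottle (amber) is on the right shuttle at about (548,328) in the top view, and the gauge is on the left at (492,342). The jig spans roughly (445–580, 248–388), yawed slightly. Next I'll enlarge it.

```bash
python3 - <<'E'
import cv2,pickle
c=pickle.load(open('top.pkl','rb'))['color'][150:255,278:383,::-1]
cv2.imwrite('pics/crop.png',cv2.resize(c,None,fx=5.7,fy=5.7,interpolation=cv2.INTER_CUBIC))
E
```

```text
(no output)
```

View pics/crop.png

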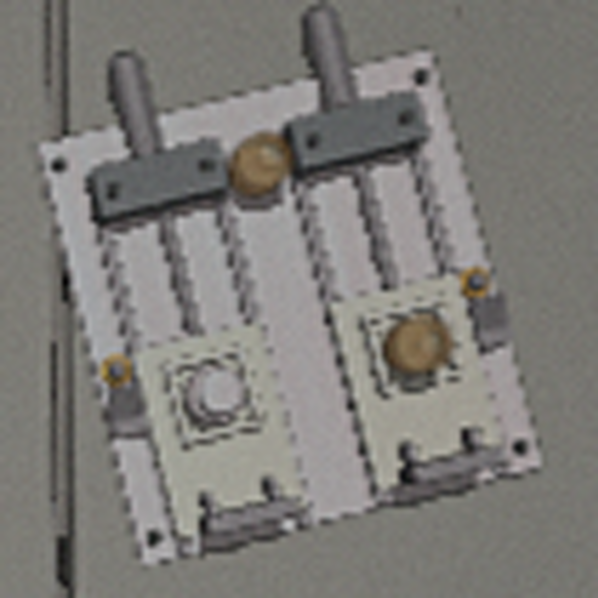

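```bash
cat > h.py <<'E'
import cv2,pickle,numpy as np
from scipy.optimize import least_squares
from scipy.spatial.transform import Rotation as Ro
def ray(c,uv,z):
    R=cv2.Rodrigues(c['rvec'])[0];C=-R.T@np.ravel(c['tvec'])
    d=R.T@np.linalg.inv(c['mtx'])@[uv[0],uv[1],1.];return C+d*(z-C[2])/d[2]
def jw(p,j):
    s,t=np.sin(p[2]),np.cos(p[2]);return np.array([p[0]+t*j[0]-s*j[1],p[1]+s*j[0]+t*j[1]])
def wj(p,w):
    s,t=np.sin(p[2]),np.cos(p[2]);d=np.array(w[:2])-p[:2];return np.array([t*d[0]+s*d[1],-s*d[0]+t*d[1]])
E
python3 - <<'E'
from h import *
from plant import get_obs
c=pickle.load(open('top.pkl','rb'))
f=lambda u,v:(278+(u+.5)/5.7-.5,150+(v+.5)/5.7-.5)
M=[((42,145),10,130,118),((432,52),10,130,-118),((543,465),10,-120,-118),((147,565),10,-120,118),((117,370),30,-8,106),((476,282),30,-8,-106)]
W=[ray(c,f(*m[0]),m[1]) for m in M]
r=least_squares(lambda p:np.ravel([jw(p,m[2:])-w[:2] for m,w in zip(M,W)]),[450,-80,.2])
p=r.x;print(p,r.fun.round(1));np.save('jig.npy',p)
for n,uv,z in [('bottle top',(415,338),105),('gauge top',(215,385),76),('R plate top L end',(410,478),82),('R plate top R end',(500,460),82),('L pl',(203,528),82),('L pl',(297,505),82),('R near edge base',(380,503),20)]:
    w=ray(c,f(*uv),z);print(n,w.round(),wj(p,w).round(1))
s=pickle.load(open('side.pkl','rb'))
print('side bottle',wj(p,ray(s,(391/1.5625,363/1.5625),105)))
o=get_obs();R=Ro.from_euler('xyz',o['tcp_rot']);print(R.as_matrix().round(3))
print('jig yaw',p[2])
E
```

```text
[ 5.51368761e+02 -1.61663212e+02  2.29802795e-01] [ 0.4  2.6  1.9 -0.  -2.1 -0.8 -1.3  1.8  0.4 -0.9  0.7 -2.7]
bottle top [ 531. -215.  105.] [-32.3 -46.9]
gauge top [ 508. -110.   76.] [-30.6  60.7]
R plate top L end [ 456. -214.   82.] [-104.9  -29.2]
R plate top R end [ 465. -263.   82.] [-107.1  -79.3]
L pl [ 430. -101.   82.] [-104.4   87. ]
L pl [ 442. -152.   82.] [-104.5   34.3]
R near edge base [ 443. -208.   20.] [-116.3  -20.1]
side bottle [-35.98075262 -66.28063495]
[[-0.925  0.381 -0.001]
 [ 0.381  0.925 -0.001]
 [ 0.    -0.001 -1.   ]]
jig yaw 0.22980279498377673
```

```bash
python3 - <<'E'
from h import *
from plant import get_obs
p=np.load('jig.npy');o=get_obs();R=Ro.from_euler('xyz',o['tcp_rot']).as_matrix();t=np.array(o['tool_pos'])
C=jw(p,(-150,-58));print('C',C)
for q in [(330,300,404),(430,50,404),(*C,404)]: print((R.T@(np.array(q)-t)).round())
y=p[2];G=np.array([[-np.cos(y),-np.sin(y),0],[-np.sin(y),np.cos(y),0],[0,0,-1]]).T
G=np.c_[[-np.cos(y),-np.sin(y),0],[-np.sin(y),np.cos(y),0],[0,0,-1]]
print(Ro.from_matrix(R.T@G).as_rotvec())
E
```

```text
C [ 418.52362063 -252.30629566]
[-191. -122.    0.]
[-379. -315.    0.]
[-483. -599.    1.]
[-0.00128448 -0.0006314  -0.6205625 ]
```

```bash
python3 -m pendant '[[[-0.032,-0.020,0],[0,0,-0.10],0],[[-0.064,-0.041,0],[0,0,-0.2],0],[[-0.096,-0.061,0],[0,0,-0.3],0],[[-0.128,-0.082,0],[0,0,-0.4],0],[[-0.160,-0.102,0],[0,0,-0.5],0],[[-0.191,-0.124,0],[0,0,-0.62],0],[[-0.218,-0.150,0],[0,0,-0.62],0],[[-0.245,-0.177,0],[0,0,-0.62],0],[[-0.272,-0.205,0],[0,0,-0.62],0],[[-0.299,-0.233,0],[0,0,-0.62],0]]'
cat > st.py <<'E'
from h import *
from plant import get_obs
p=np.load('jig.npy');o=get_obs();R=Ro.from_euler('xyz',o['tcp_rot']).as_matrix();t=np.array(o['tool_pos'])
print(o['time'],t.round(1),'jig',wj(p,t).round(1),'F',np.round(o['contact_force'],1),o['grip_width'],'yaw err',o['tcp_rot'])
for q in [(430,50,404),(*jw(p,(-150,-58)),404),(*jw(p,(-150,-58)),223)]: print((R.T@(np.array(q)-t)).round())
E
python3 st.py
```

```text
time: 0.93
tool_pos: [387.8, 154.3, 404.6]
tcp_rot: [3.141, -0.0, -2.912]
contact_force: [0.9, 0.4, 0.5]
grip_width: 29.7
0.9333 [387.8 154.3 404.6] jig [-87.3 344.9] F [0.9 0.4 0.5] 29.73883260426387 yaw err [ 3.14147966e+00 -3.16694136e-04 -2.91220423e+00]
[ -17. -111.    1.]
[  63. -403.    1.]
[  63. -403.  182.]
```

```bash
python3 -m pendant '[[[-0.006,-0.037,0],[0,0,0],0],[[-0.012,-0.075,0],[0,0,0],0],[[-0.014,-0.114,0],[0,0,0],0],[[-0.003,-0.153,0],[0,0,0],0],[[0.008,-0.192,0],[0,0,0],0],[[0.019,-0.231,0],[0,0,0],0],[[0.030,-0.270,0],[0,0,0],0],[[0.041,-0.309,0],[0,0,0],0],[[0.052,-0.348,0],[0,0,0],0],[[0.063,-0.387,0],[0,0,0],0]]'
python3 st.py
python3 -m pendant '[[[0,-0.016,0.03],[0,0,0],0],[[0,-0.016,0.06],[0,0,0],0],[[0,-0.016,0.09],[0,0,0],0],[[0,-0.016,0.12],[0,0,0],0],[[0,-0.016,0.12],[0,0,0],0]]'
python3 st.py
python3 - <<'E'
from plant import *
import cv2,numpy as np
a=capture('top')['color'][140:265,270:395,::-1];b=capture('side')['color'][180:305,190:355,::-1]
f=lambda i:cv2.resize(i,None,fx=600/i.shape[0]*.7,fy=600/i.shape[0]*.7,interpolation=cv2.INTER_CUBIC)
i=np.hstack([f(a),f(b)]);s=min(1,800/i.shape[1]);cv2.imwrite('pics/ap.png',cv2.resize(i,None,fx=s,fy=s));print(i.shape)
E
```

```text
time: 1.77
tool_pos: [413.5, -237.1, 404.5]
tcp_rot: [3.141, -0.0, -2.913]
contact_force: [1.6, 0.1, -0.1]
grip_width: 0.4
1.7667 [ 413.5 -237.1  404.5] jig [-151.4  -42. ] F [ 1.6  0.1 -0.1] 0.356838062560743 yaw err [ 3.14105665e+00 -1.36884602e-04 -2.91275181e+00]
[-81. 276.   1.]
[ -1. -16.   0.]
[ -1. -16. 181.]
time: 2.18
tool_pos: [416.3, -249.7, 279.6]
tcp_rot: [3.133, -0.006, -2.913]
contact_force: [-1.0, 1.1, -0.1]
grip_width: 0.5
2.1833 [ 416.3 -249.7  279.6] jig [-151.6  -54.9] F [-1.   1.1 -0.1] 0.47647918699561725 yaw err [ 3.1327776  -0.00642165 -2.9130204 ]
[ -80.  290. -122.]
[  -1.   -2. -124.]
[-2. -4. 57.]
(420, 974, 3)
```

View pics/ap.png

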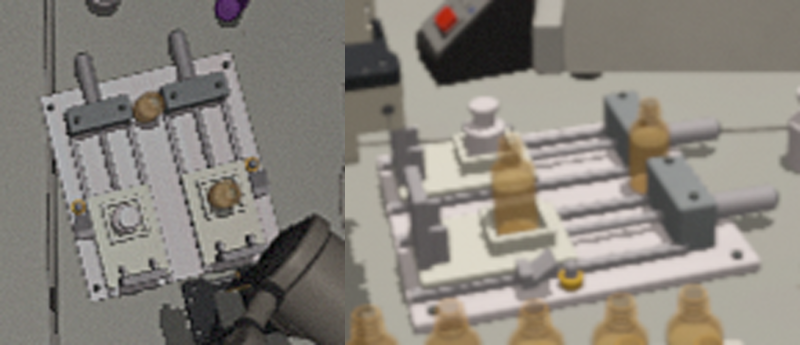

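```bash
python3 st.py; python3 -m pendant '[[[0,0,0.02],[0,0,0],0],[[0,0,0.04],[0,0,0],0],[[0,0,0.055],[0,0,0],0],[[0,0,0.058],[0,0,0],0],[[0,0,0.058],[0,0,0],0],[[0,0,0.058],[0,0,0],0]]'
python3 st.py
python3 - <<'E'
from plant import *
import cv2
b=capture('side')['color'][130:310,150:390,::-1]
cv2.imwrite('pics/s2.png',cv2.resize(b,None,fx=3.3,fy=3.3,interpolation=cv2.INTER_CUBIC))
E
```

```text
2.2833 [ 417.9 -250.7  284.5] jig [-150.3  -56.3] F [-0.9 -0.5  0.5] 0.41902247419038835 yaw err [ 3.13959632e+00 -1.37977270e-03 -2.91243588e+00]
[ -80.  290. -119.]
[  -0.   -2. -120.]
[-0. -2. 61.]
time: 2.78
tool_pos: [418.6, -251.1, 228.4]
tcp_rot: [-3.139, 0.002, -2.912]
contact_force: [-0.2, -0.1, 0.2]
grip_width: 0.3
2.7833 [ 418.6 -251.1  228.4] jig [-149.7  -56.8] F [-0.2 -0.1  0.2] 0.2737993757743879 yaw err [-3.13927566e+00  1.81383359e-03 -2.91207036e+00]
[ -80.  290. -176.]
[  -0.   -2. -176.]
[ 0. -1.  5.]
```

View pics/s2.png

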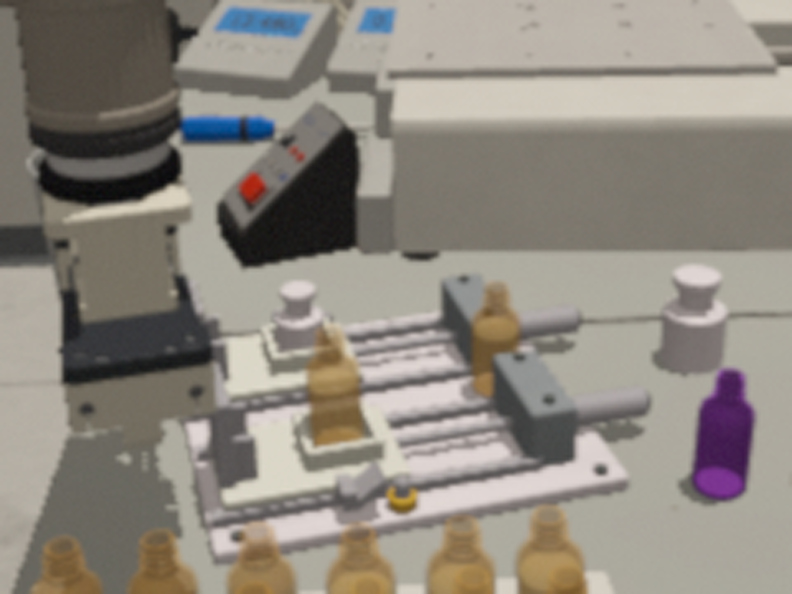

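```bash
python3 -m pendant '[[[-0.008,-0.001,0],[0,0,0],0],[[-0.015,-0.001,0],[0,0,0],0],[[-0.019,-0.001,0],[0,0,0],0],[[-0.022,-0.001,0],[0,0,0],0],[[-0.025,-0.001,0],[0,0,0],0],[[-0.028,-0.001,0],[0,0,0],0],[[-0.031,-0.001,0],[0,0,0],0],[[-0.034,-0.001,0],[0,0,0],0],[[-0.036,-0.001,0],[0,0,0],0]]'; python3 st.py
```

```text
time: 3.58
tool_pos: [452.8, -243.5, 226.6]
tcp_rot: [3.141, -0.002, -2.912]
contact_force: [-5.1, -1.9, 2.8]
grip_width: 0.8
3.5833 [ 452.8 -243.5  226.6] jig [-114.6  -57.2] F [-5.1 -1.9  2.8] 0.7874298730743624 yaw err [ 3.14081905e+00 -1.86774045e-03 -2.91199870e+00]
[ -44.  291. -177.]
[  36.   -1. -177.]
[35. -1.  4.]
```

```bash
python3 -m pendant '[[[-0.003,0,0],[0,0,0],0],[[-0.006,0,0],[0,0,0],0],[[-0.009,0,0],[0,0,0],0],[[-0.012,0,0],[0,0,0],0],[[-0.015,0,0],[0,0,0],0],[[-0.018,0,0],[0,0,0],0],[[-0.021,0,0],[0,0,0],0],[[-0.024,0,0],[0,0,0],0],[[-0.027,0,0],[0,0,0],0],[[-0.030,0,0],[0,0,0],0]]'; python3 st.py|head -1
python3 -m pendant '[[[-0.003,0,0],[0,0,0],0],[[-0.006,0,0],[0,0,0],0],[[-0.009,0,0],[0,0,0],0],[[-0.012,0,0],[0,0,0],0],[[-0.015,0,0],[0,0,0],0],[[-0.018,0,0],[0,0,0],0],[[-0.021,0,0],[0,0,0],0],[[-0.024,0,0],[0,0,0],0],[[-0.027,0,0],[0,0,0],0],[[-0.028,0,0],[0,0,0],0]]'; python3 st.py|head -1
```

```text
time: 4.42
tool_pos: [481.3, -236.8, 226.6]
tcp_rot: [3.14, -0.004, -2.912]
contact_force: [-8.6, -3.1, 5.1]
grip_width: 0.7
4.4167 [ 481.3 -236.8  226.6] jig [-85.3 -57.2] F [-8.6 -3.1  5.1] 0.6857547216736866 yaw err [ 3.14006942 -0.00379506 -2.91206615]
time: 5.25
tool_pos: [508.8, -230.4, 226.6]
tcp_rot: [3.14, -0.004, -2.912]
contact_force: [-8.0, -2.2, 4.8]
grip_width: 0.2
5.25 [ 508.8 -230.4  226.6] jig [-57.1 -57.2] F [-8.  -2.2  4.8] 0.15509313491670865 yaw err [ 3.14008644 -0.00353349 -2.91209164]
```

```bash
python3 -m pendant '[[[-0.002,0,0],[0,0,0],0],[[-0.004,0,0],[0,0,0],0],[[-0.006,0,0],[0,0,0],0]]'; python3 st.py|head -1
python3 -m pendant '[[[-0.001,0,0],[0,0,0],0],[[-0.002,0,0],[0,0,0],0]]'; python3 st.py|head -1
```

```text
time: 5.5
tool_pos: [514.3, -229.1, 226.6]
tcp_rot: [3.14, -0.004, -2.912]
contact_force: [-8.7, -2.6, 5.4]
grip_width: 0.5
5.5 [ 514.3 -229.1  226.6] jig [-51.4 -57.2] F [-8.7 -2.6  5.4] 0.49315773499662835 yaw err [ 3.13992635 -0.00402309 -2.91218137]
time: 5.67
tool_pos: [516.1, -228.7, 226.6]
tcp_rot: [3.14, -0.005, -2.912]
contact_force: [-14.2, -4.3, 7.9]
grip_width: 0.3
5.6667 [ 516.1 -228.7  226.6] jig [-49.6 -57.2] F [-14.2  -4.3   7.9] 0.28318937885108925 yaw err [ 3.13983422 -0.00465142 -2.91196137]
```

```bash
python3 -m pendant '[[[-0.001,0,0],[0,0,0],0],[[-0.002,0,0],[0,0,0],0],[[-0.002,0,0],[0,0,0],0]]'; python3 st.py|head -1
```

```text
time: 5.92
tool_pos: [516.8, -228.6, 226.6]
tcp_rot: [3.139, -0.008, -2.912]
contact_force: [-18.7, -5.5, 10.8]
grip_width: 0.4
5.9167 [ 516.8 -228.6  226.6] jig [-48.9 -57.3] F [-18.7  -5.5  10.8] 0.39116915813652553 yaw err [ 3.13886584 -0.00845012 -2.91179461]
```

The end stop is firm: force rose to 19.5 N with almost no motion, at about 70 mm of travel from contact. Now I'll back off slowly.

```bash
python3 -m pendant '[[[0.002,0,0],[0,0,0],0],[[0.005,0,0],[0,0,0],0],[[0.008,0,0],[0,0,0],0],[[0.011,0,0],[0,0,0],0],[[0.014,0,0],[0,0,0],0],[[0.017,0,0],[0,0,0],0],[[0.020,0,0],[0,0,0],0],[[0.023,0,0],[0,0,0],0],[[0.025,0,0],[0,0,0],0],[[0.027,0,0],[0,0,0],0]]'; python3 st.py|head -1
python3 -m pendant '[[[0.002,0,0],[0,0,0],0],[[0.004,0,0],[0,0,0],0],[[0.006,0,0],[0,0,0],0],[[0.009,0,0],[0,0,0],0],[[0.013,0,0],[0,0,0],0],[[0.020,0,0],[0,0,0],0],[[0.030,0,0],[0,0,0],0],[[0.045,0,0],[0,0,0],0],[[0.060,0,0],[0,0,0],0],[[0.075,0,0],[0,0,0],0]]'; python3 st.py|head -1
python3 - <<'E'
from plant import *
import cv2
b=capture('side')['color'][130:310,150:390,::-1]
cv2.imwrite('pics/s3.png',cv2.resize(b,None,fx=3.3,fy=3.3,interpolation=cv2.INTER_CUBIC))
E
```

```text
time: 6.75
tool_pos: [492.7, -234.1, 226.6]
tcp_rot: [3.141, -0.001, -2.912]
contact_force: [-5.5, -0.5, 1.9]
grip_width: 0.3
6.75 [ 492.7 -234.1  226.6] jig [-73.6 -57.1] F [-5.5 -0.5  1.9] 0.3021406331993686 yaw err [ 3.14094327e+00 -6.33507076e-04 -2.91228469e+00]
time: 7.58
tool_pos: [418.8, -251.3, 226.7]
tcp_rot: [-3.142, 0.0, -2.912]
contact_force: [-0.4, -0.4, -0.5]
grip_width: 0.3
7.5833 [ 418.8 -251.3  226.7] jig [-149.5  -57.1] F [-0.4 -0.4 -0.5] 0.26535383238020593 yaw err [-3.14150735e+00  1.87050358e-04 -2.91236789e+00]
```

View pics/s3.png

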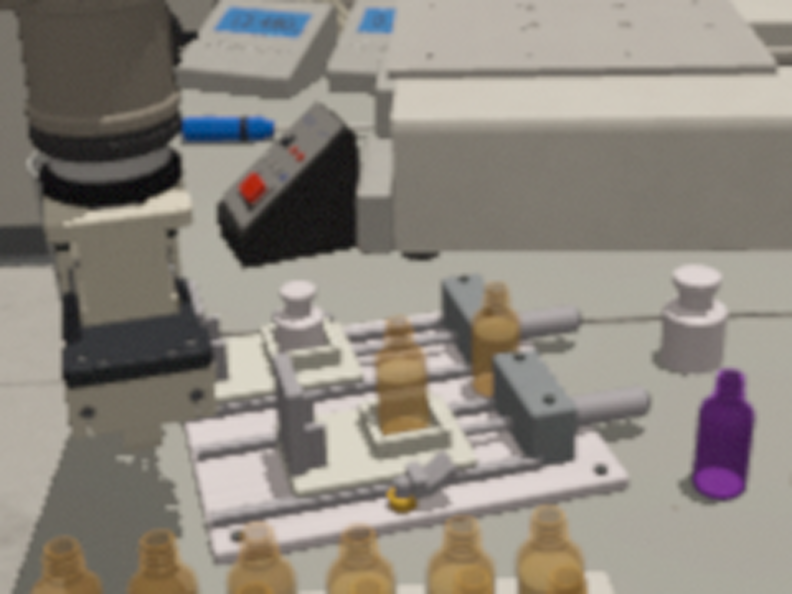

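The shuttle rests at mid travel with its tooth just behind the pin at (402,492). The bottle is upright at (400,375), and the gauge shuttle hasn't moved. I'll wait a moment and check that it stays put.

```bash
python3 -m pendant '[[[0.01,0,0],[0,0,0],0],[[0.01,0,0],[0,0,0],0],[[0.01,0,0],[0,0,0],0],[[0.01,0,0],[0,0,0],0],[[0.01,0,0],[0,0,0],0],[[0.01,0,0],[0,0,0],0],[[0.01,0,0],[0,0,0],0],[[0.01,0,0],[0,0,0],0]]'
python3 - <<'E'
from plant import *
import cv2
old=cv2.imread('pics/s3.png')
b=cv2.resize(capture('side')['color'][130:310,150:390,::-1],None,fx=3.3,fy=3.3,interpolation=cv2.INTER_CUBIC)
d=cv2.absdiff(old,b)[:,225:];print('diff mean/max',d.mean(),cv2.GaussianBlur(d,(15,15),0).max())
close_job()
E
```

```text
time: 8.3
tool_pos: [410.5, -253.3, 226.6]
tcp_rot: [3.141, 0.0, -2.912]
contact_force: [0.4, -0.1, -0.3]
grip_width: 0.3
diff mean/max 1.1362864387555747 6
the job is handed in; nothing more can be done
```

The bottle's shuttle, in the right lane, is latched on its stop pin at mid travel. The bottle is still standing in its nest, and the job is handed in at about 8.4 s of the 29 s allowed.

- **Push:** I pushed the upright plate with closed fingertips until the force rose from about 9 N to 19.5 N with almost no further motion. That was at about 70 mm of travel, so I took it as the end stop.
- **Back-off:** I eased back slowly and then withdrew the fingers clear of the plate.
- **Last checks:**
  - The side picture shows the tooth resting against the pin and the bottle upright. The gauge's shuttle and the bystanders in view are where they were.
  - A second picture about 0.8 s later shows no change.
  - The contact force on the tool is near zero.
- **Not fully settled:** my first top-view measurements put the bottle 8–11 mm off the lane's centreline, in opposite directions in the two cameras. The shuttle geometry and the later pictures fit the nominal nest position, so I worked from that. No check failed.

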